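# Ladle an egg gently into the deep pan of the kitchen scale

### The arm

A 7-joint arm with a two-finger parallel gripper is mounted at the origin on the work surface. World frame = base frame: x ahead of the robot, y to its left, z up, the work surface at z = 0. Lengths are in m, angles in rad, forces in N, time in s.
With the tool pointing down it reaches from about 0.35 to 0.9 m from the base axis. Payload 7.2 kg.
Tool frame: the origin (TCP) lies at the very end of the fingers, on their centre line; the grasp point (between the pads) lies 19 mm behind it; z points along the fingers, y is the line along which they close (so a half turn about z gives the same grasp; the last joint's range is limited). The gripper opens to 88 mm and grips with 3 to 60 N. Pads are 20 mm wide; open, the fingers measure 115 mm over their backs; the gripper's body (75 mm by 178 mm) begins 61 mm behind the grasp point.
Start: joints at [1.063, 0.411, -0.013, 1.596, 0.006, 1.134, -0.082], TCP at [0.266, -0.566, 0.223] pointing down, gripper open.
Joint ranges: [-2.95, 2.95], [-0.29, 1.99], [-1.47, 1.44], [0.14, 2.54], [-1.03, 4.17], [0.13, 1.85], [-2.86, 2.86]. Speed limits (rad/s): [2.39, 2.39, 3.01, 3.01, 3.14, 3.14, 3.14].

### API

Orientations are given as a 3x3 rotation matrix whose columns are the frame's x, y, z axes.
In Python, from plant import r gives the robot as it stands.
- The arm moves only by the tool move_arm, never from a script. Its arguments are lists of equal length, an entry for each row: "slide": the shift along the world's x, y, z scaled (see below), a list of three; "roll": the turn about the world's z scaled (see below). A call has exactly 5 rows; each row shifts and turns the commanded pose from where the row before left it; what a row does not reach is not made up. The controller multiplies each number of a shift by 20 mm and each number of a turn by 5 degrees. A row lasts 1/10 s, in which the tool goes at most 50 mm and 8.59 degrees, less where a joint would pass 70% of its speed; a pose out of reach is approached as far as the arm can. A call with a number of a shift or a turn outside -1 to 1 is refused whole. A call with a gripper value outside its range is refused whole. "fingers" is the opening, from 0 (shut) to 1 (fully open), set as the call begins (left out, the last holds). The fingers move at their own pace and stop on an object; the grip force is fixed at half the most. Time passes only in rows, so rows that do not move let the fingers close, or fill a call up. It gives the time, the measured TCP pose, the force, the opening and the grip force at its end, in the units of the state.
- r.get_obs(): the state, without advancing time (a new reading comes with each control period).
- r.read_camera(name): name is "side" or "top"; returns the picture (480x640x3 uint8, red, green, blue); there is no depth.
- r.camera_params(name): a dict with "K" (3x3 intrinsics, pixels), "k1" (the pictures are not rectified: a ray, as slopes to the right and down, at radius r is drawn at 1 + k1 r^2 times it, then the intrinsics apply), "camera_from_world" (4x4, takes a point from world to camera coordinates). Camera axes: x right, y up, looking along -z (the intrinsics and any distortion apply to the point x, -y, -z); pixel columns grow to the right and rows downward; lengths in m; the calibration is good to about 2 mm. A picture is of the moment at which its call begins. camera_params takes no time and is no camera call.
- r.hand_in(): hands the job in; it is judged then, once.
The state is a dict: "time": time; "joint_pos": joint angles; "joint_velocities": joint speeds; "joint_torque": joint torques, N m; "tcp_pos": TCP position; "orientation": TCP orientation; "wrist_force": force on the tool from outside, world axes, zero at the start; "moment": the same for the moment, N m; "gripper_width": finger opening in m; "finger_force": force on a finger pad.
Only numpy, scipy, OpenCV 4.12 (cv2) and the standard library are available. Lean on these libraries where they do the work, as an engineer would, in place of code of your own. Each camera call takes 0.05 s, during which the arm holds its last target. There are 200 camera calls.

### The job

Carry the egg in the ladle it lies in, without touching the egg itself, and lower the ladle into the scale's deep pan. When the bowl of the ladle is down close to the pan's floor, tip it so that the egg rolls out gently, without leaning hard on the pan, which is sprung. Leave the egg lying still in the pan and stand the ladle upright, let go, near the middle of the blue tile; do not disturb the jar, the bottle or the mug.

Things in the scene. Friction and masses are not known exactly. Their poses are not given: they have to be found in the camera images.
- ladle: Flat-bottomed steel ladle, about 220 g, 182 mm high, standing upright by itself. Origin: underside of its bowl; z up, x = pouring direction. Bowl: open trough 76 mm wide (y), no front wall; side and back walls 34 mm high; back wall at x = -40 mm. Flat floor 4 mm thick from x = -40 to +6 mm, then a ramp rising forward at 20 degrees to the lip. Its handle stands on the back wall.
- ladle_grip (a point): Centre of the black grip at the top of the ladle's handle, at (-41, 0, 152) mm in the ladle frame, same axes. The grip block is 14 mm thick (x), 24 mm wide (y), 62 mm high; below it is a steel strip 6 x 22 mm. Fingers closed along the ladle's x hold it firmly for tipping.
- ladle_lip (a point): Middle of the pouring lip, at (43, 0, 16) mm in the ladle frame. The egg stays in the bowl while the ladle is level and rolls out over the lip once the ladle is tipped lip-down well past the ramp's 20 degrees; 40 to 45 degrees empties it.
- ladle_bowl (a point): Point in the bowl where the egg's centre lies at the start, at (-10, 0, 26) mm in the ladle frame.
- egg: Brown egg, 44 mm thick, 55 mm long, about 60 g. Origin at its centre, long axis y. At the start it lies across the ladle's bowl.
- scale: Green kitchen scale fixed to the counter: base 200 x 200 mm, 48 mm high, with a small dial housing that sticks out 40 mm on its +x side. Origin: centre of its underside; its z is up.
- pan_floor (a point): Centre of the inner floor of the scale's round, deep metal pan, 64 mm above the counter; z up. The inside radius is 84 mm at the floor and 91 mm at the rim, the wall 4 mm; the rim stands 101 mm above this point (165 mm above the counter).
- pan (a joint): How far the scale's pan is pressed down, in m: 0 when empty, 1 mm per newton (an egg about 0.0006), stop at 0.012.
- tile: Blue ceramic tile 160 x 160 mm, 8 mm thick, fixed to the counter: the ladle's rest. Origin: centre of its underside (counter height); its top is at z = 8 mm.
- jar: Bystander: glass jar with steel lid, 72 mm across, 110 mm high; origin at the centre of its underside.
- bottle: Bystander: green glass bottle, 64 mm across, 190 mm high; origin at the centre of its underside.
- cup: Bystander: white mug, 80 mm across, 85 mm high, with one handle; origin at the centre of its underside.
Things that resemble listed ones, but are neither listed nor needed, are in the scene too. What is shaped like the ladle but yellow is not meant. Of the things like the egg, leave any that is purple; of the rest the smaller one is meant.

How it is judged:
On the way, in this order (a step that is already met when the one before it is completed fails the run):
1. the ladle is lifted off the counter with the egg in its bowl (height (world z) of ladle above 0.05 m and distance between egg and ladle_bowl below 0.03 m), for 0.2 s.
2. the ladle's lip is inside the pan, less than 60 mm above its floor, with the egg still in the bowl (z of ladle_lip in the frame of pan_floor below 0.06 m and horizontal distance between ladle_lip and pan_floor below 0.09 m and distance between egg and ladle_bowl below 0.045 m), for 0.1 s.
3. the egg lies on the pan's floor, clear of the ladle, and the ladle is out of the pan (z of egg in the frame of pan_floor below 0.035 m and horizontal distance between egg and pan_floor below 0.085 m and z of ladle_lip in the frame of pan_floor above 0.08 m), for 0.2 s.
At the end, for the whole second after the job is handed in: The egg lies still on the floor of the scale's pan (centre under 35 mm above the floor, slower than 50 mm/s), and the ladle stands upright (within 0.1 rad) and at rest on the tile, its origin within 40 mm of the tile's centre (z of egg in the frame of pan_floor below 0.035 m and horizontal distance between egg and pan_floor below 0.085 m and linear speed of egg below 0.05 m/s and horizontal distance between ladle and tile below 0.04 m and z of ladle in the frame of tile between 0.004 and 0.012 m and angle between ladle's own z axis and vertical below 0.1 rad and linear speed of ladle below 0.02 m/s); the robot touches nothing.
It fails at once if the egg leaves the ladle's bowl (centre more than 45 mm from its place in the bowl) while its centre is more than 65 mm above the pan's floor or outside the pan (distance between egg and ladle_bowl above 0.045 m and (z of egg in the frame of pan_floor above 0.065 m or horizontal distance between egg and pan_floor above 0.09 m)).
It fails at once if the fingers touch the egg (contact force between the fingers and egg above 0.2 N).
It fails at once if the egg strikes or is squeezed against anything with more than 12 N (contact force between egg and anything else above 12 N).
It fails at once if the pan is pressed down more than 9 mm (about 9 N) (value of joint pan above 0.009 m).
It fails at once if the jar, bottle or mug is moved more than 30 mm (distance of any of jar, bottle, cup from where it was at the start of the episode above 0.03 m).
It also fails if it takes over 62 s, if anything falls off the work surface, if the arm or the gripper's body presses on something with over 40 N, if the wrist force passes 120 N, or if a joint passes its speed limit or range.

## Working session

There is one attempt and no reset: what is moved stays moved. The work goes in short steps, Python scripts to look and compute and a tool call to move; the robot and the scene stay as the last step left them, time stands still between calls to the robot, and variables do not carry over. Pictures are saved under pics/ and viewed, at most 10 in all, crops included, and the job is handed in when it is done.

Besides the shell and the picture viewer there is one more tool, called after ">>>" as a command line: name --pt "numbers of a row" for each row, then --argument value for the rest. move_arm: Moves the arm, as the interface text tells. Its arguments: {"type":"object","properties":{"slide":{"type":"array","items":{"type":"array","items":{"type":"number"}}},"roll":{"type":"array","items":{"type":"number"}},"fingers":{"type":"number"}},"required":["slide","roll"]}

```bash
mkdir -p pics; cat > h.py <<'E'
import numpy as np, cv2
from plant import r
def ray(cam,u,v):
    p=r.camera_params(cam);K=np.array(p["K"],float);T=np.array(p["camera_from_world"])
    d=cv2.undistortPoints(np.array([[[u,v]]],float),K,np.array([p["k1"],0,0,0.]))[0,0]
    R,t=T[:3,:3],T[:3,3]
    return -R.T@t, R.T@np.array([d[0],-d[1],-1])
def on_z(cam,u,v,z):
    c,d=ray(cam,u,v); return c+d*(z-c[2])/d[2]
def proj(cam,P):
    p=r.camera_params(cam);K=np.array(p["K"],float);T=np.array(p["camera_from_world"])
    q=T[:3,:3]@np.asarray(P,float)+T[:3,3]; x=np.array([q[0],-q[1]])/-q[2]
    x=x*(1+p["k1"]*(x@x)); return (K@[x[0],x[1],1])[:2]
def tri(pts):
    A=np.zeros((3,3));b=np.zeros(3);L=[]
    for c,u,v in pts:
        o,d=ray(c,u,v);d=d/np.linalg.norm(d);M=np.eye(3)-np.outer(d,d);A+=M;b+=M@o;L.append((o,M))
    x=np.linalg.solve(A,b);return x,[np.linalg.norm(M@(x-o)) for o,M in L]
def snap(cam,name):
    im=r.read_camera(cam);cv2.imwrite(f"pics/{name}.png",im[:,:,::-1]);return im
E
python3 - <<'E'
from h import *
snap("top","t0");snap("side","s0")
for c in("top","side"):
    p=r.camera_params(c);print(c,np.round(p["K"],1).tolist(),p["k1"],np.round(ray(c,320,240),3).tolist())
E
```

```text
top [[523.6, 0.0, 314.8], [0.0, 523.6, 247.3], [0.0, 0.0, 1.0]] -0.08181687544687424 [[0.446, 0.077, 1.221], [0.162, -0.027, -0.987]]
side [[517.9, 0.0, 313.6], [0.0, 517.9, 234.3], [0.0, 0.0, 1.0]] 0.027620610433142505 [[0.305, 1.023, 0.708], [0.231, -0.835, -0.501]]
```

View pics/t0.png

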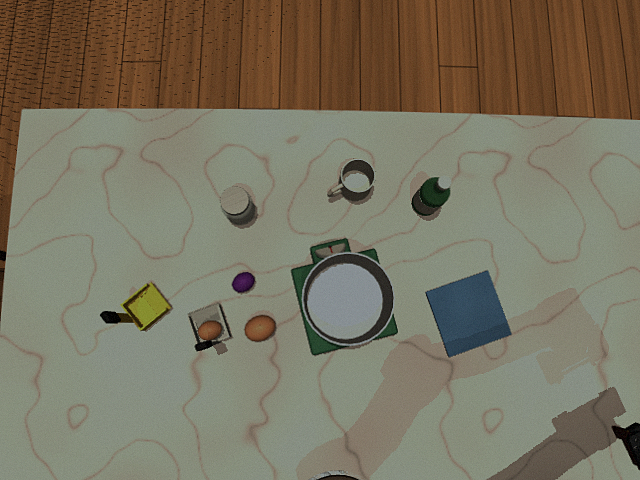

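View pics/s0.png

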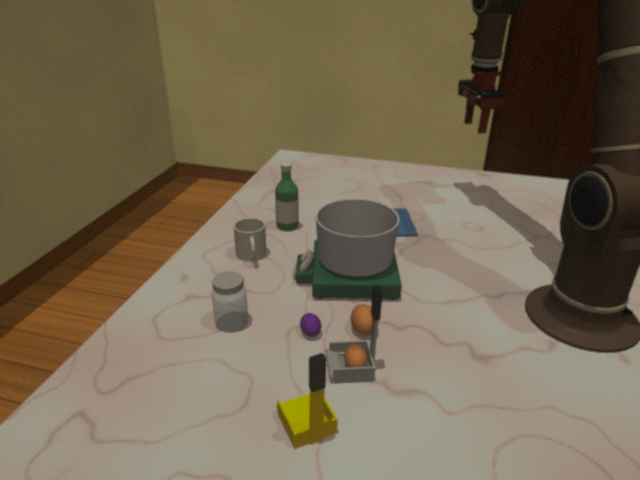

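The top view shows the steel ladle at (210,325), with its black grip at (205,345) and its mouth towards the top of the picture. The pan is at (347,298) and the tile at (468,313). The side view shows the grip at (376,303).

```bash
python3 - <<'E'
from h import *
t=cv2.imread("pics/t0.png");s=cv2.imread("pics/s0.png")
def blobs(im,m,x0,y0,x1,y1,amin=20):
    k=np.zeros(m.shape,np.uint8);k[y0:y1,x0:x1]=m[y0:y1,x0:x1]
    c,_=cv2.findContours(k,cv2.RETR_EXTERNAL,cv2.CHAIN_APPROX_NONE)
    return sorted([q for q in c if cv2.contourArea(q)>amin],key=cv2.contourArea,reverse=True)
H=lambda im:cv2.cvtColor(im,cv2.COLOR_BGR2HSV)
# tile
h=H(t);m=((h[...,0]>95)&(h[...,0]<120)&(h[...,1]>90)).astype(np.uint8)
q=blobs(t,m,400,250,540,370)[0];rc=cv2.minAreaRect(q)
P=np.array([on_z("top",*c,.008) for c in cv2.boxPoints(rc)]);print("tile",P.mean(0).round(4),np.linalg.norm(np.diff(P,axis=0),axis=1).round(3),P.round(3).tolist())
# black grip
print("top grip");mt=(t.max(2)<45).astype(np.uint8)
for q in blobs(t,mt,185,330,235,360,8):print(cv2.contourArea(q),cv2.minAreaRect(q),cv2.boundingRect(q))
print("side grip");ms=(s.max(2)<50).astype(np.uint8)
for q in blobs(s,ms,360,275,395,335,8):print(cv2.contourArea(q),cv2.minAreaRect(q),cv2.boundingRect(q))
# egg
for im,n,b in((t,"top",(190,310,230,345)),(s,"side",(335,335,370,375))):
    h=H(im);m=((h[...,0]<20)&(h[...,1]>110)&(h[...,2]>70)).astype(np.uint8)
    for q in blobs(im,m,*b)[:1]:print("egg",n,cv2.contourArea(q),cv2.minAreaRect(q),cv2.boundingRect(q))
# pan outer: everything not green/… inspect upscaled
a=cv2.resize(t[230:370,280:420],None,fx=4,fy=4,interpolation=cv2.INTER_CUBIC)
b=cv2.resize(t[290:370,175:285],None,fx=5,fy=5,interpolation=cv2.INTER_CUBIC)
o=np.zeros((560,800,3),np.uint8);w=240;o[:400,250:800]=b;a=cv2.resize(a,(245,245));o[:245,:245]=a
o[300:560,:240]=cv2.resize(s[275:385,325:425],(240,260));cv2.imwrite("pics/c0.png",o)
E
```

```text
tile [ 0.4775 -0.3036  0.008 ] [0.161 0.16  0.159] [[0.525, -0.202, 0.008], [0.58, -0.353, 0.008], [0.429, -0.404, 0.008], [0.377, -0.255, 0.008]]
top grip
131.5 ((203.55697631835938, 343.3250732421875), (28.228315353393555, 17.500823974609375), 23.749494552612305) (194, 330, 27, 21)
side grip
461.5 ((377.0, 303.0), (34.0, 34.0), 90.0) (360, 286, 35, 35)
28.5 ((369.6099853515625, 277.26995849609375), (3.535533905029297, 19.233304977416992), 81.8698959350586) (360, 275, 20, 5)
egg top 290.5 ((209.0, 330.5), (17.0, 22.0), 90.0) (198, 322, 23, 18)
egg side 389.5 ((355.5, 355.0), (22.0, 21.0), 90.0) (345, 344, 22, 23)
```

View pics/c0.png

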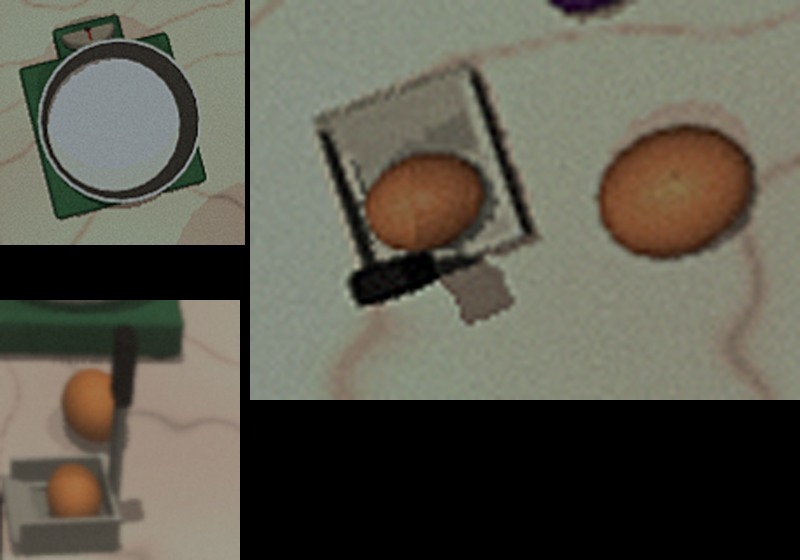

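```bash
python3 - <<'E'
from h import *
im=lambda x,y:(175+(x-250)/5,290+y/5)
g=tri([("top",203.4,345.8),("side",376.5,302.5)]);print("grip",g)
e=tri([("top",*im(426,200)),("side",355.5,355)]);print("egg",e)
for n,p,z in(("FR",(478,66),.034),("BR",(537,238),.034),("FL",(318,120),.034)):print(n,on_z("top",*im(*p),z).round(4))
# pan rim outer: fit points where bright rim ring
t=cv2.imread("pics/t0.png");hs=cv2.cvtColor(t,cv2.COLOR_BGR2HSV)
c=np.array([347.5,298.5]);P=[]
gr=cv2.GaussianBlur(t,(3,3),0).min(2).astype(float)
for a in np.linspace(0,2*np.pi,72,endpoint=False):
    rr=np.arange(38,50,.25);v=[gr[int(round(c[1]+q*np.sin(a))),int(round(c[0]+q*np.cos(a)))] for q in rr]
    q=rr[int(np.argmax(v))] if max(v)>110 else None
    if q:P.append(on_z("top",*(c+q*np.array([np.cos(a),np.sin(a)])),.165)[:2])
P=np.array(P,np.float32);
for _ in range(4):
    A=np.c_[2*P,np.ones(len(P))];x=np.linalg.lstsq(A,(P**2).sum(1),rcond=None)[0];R=np.sqrt(x[2]+x[0]**2+x[1]**2)
    d=abs(np.linalg.norm(P-x[:2],axis=1)-R);P=P[d<max(.002,np.median(d)*2)]
print("pan",x[:2],R,len(P),np.median(d))
m=((hs[...,1]<75)&(hs[...,2]>100)).astype(np.uint8);k=np.zeros_like(m);cv2.circle(k,(347,298),38,1,-1)
q=max(cv2.findContours(m*k,cv2.RETR_EXTERNAL,cv2.CHAIN_APPROX_NONE)[0],key=cv2.contourArea);print("floor ell",cv2.fitEllipse(q))
E=cv2.fitEllipse(q);print(on_z("top",*E[0],.064))
o=r.get_obs();print(o["tcp_pos"],np.round(o["orientation"],3).tolist())
E
```

```text
grip (array([0.40371043, 0.28087624, 0.15273345]), [np.float64(0.0011507053547313943), np.float64(0.0011507053547312816)])
egg (array([0.43422748, 0.2901658 , 0.03027853]), [np.float64(0.0012520841648315543), np.float64(0.0012520841648314645)])
FR [0.4933 0.2678 0.034 ]
BR [0.4169 0.2389 0.034 ]
FL [0.468  0.3394 0.034 ]
pan [ 0.5065617  -0.01583771] 0.08708629352210756 37 0.001300122924659211
floor ell ((345.6841125488281, 299.51708984375), (70.82210540771484, 73.620361328125), 132.16542053222656)
[ 0.50338881 -0.01241575  0.064     ]
[ 0.26586952 -0.56513345  0.22187641] [[0.905, 0.426, -0.001], [0.426, -0.905, 0.001], [-0.0, -0.001, -1.0]]
```

```bash
python3 - <<'E'
from h import *
print([on_z("top",347.4,298.6,.165).round(4)])
for R,z in((.095,.165),(.091,.165),(.084,.064)):
    for c in((.5045,-.0135),):print([proj("top",(c[0]+R*dx,c[1]+R*dy,z)).round(1).tolist() for dx,dy in((1,0),(-1,0),(0,1),(0,-1))])
E
```

```text
[array([ 0.5003, -0.0081,  0.165 ])]
[[350.1, 249.9], [350.0, 344.2], [303.0, 296.0], [396.9, 296.9]]
[[350.1, 251.8], [350.0, 342.2], [304.9, 296.0], [394.9, 296.9]]
[[346.2, 261.2], [346.1, 337.5], [308.1, 298.6], [384.1, 299.4]]
```

>>> move_arm --pt "1 1 1" --pt "1 1 1" --pt "1 1 1" --pt "1 1 1" --pt "1 1 1" --roll '[-1,0,0,0,0]' --fingers 1

```text
time: 0.6
tcp_pos: [0.3666, -0.4645, 0.3231]
orientation: [[0.939, 0.345, -0.0], [0.345, -0.939, 0.0], [-0.0, -0.001, -1.0]]
wrist_force: [-0.2, -1.3, -0.7]
gripper_width: 0.088
finger_force: 0.0
```

>>> move_arm --pt "1 1 0" --pt "1 1 0" --pt "1 1 0" --pt "1 1 0" --pt "1 1 0" --roll '[0,0,0,0,0]'

```text
time: 1.1
tcp_pos: [0.4666, -0.3645, 0.3223]
orientation: [[0.939, 0.345, -0.001], [0.345, -0.939, 0.0], [-0.0, -0.001, -1.0]]
wrist_force: [-0.1, 0.1, 0.3]
gripper_width: 0.0877
finger_force: 0.0
```

>>> move_arm --pt "0 1 0" --pt "0 1 0" --pt "0 1 0" --pt "0 1 0" --pt "0 1 0" --roll '[0,0,0,0,0]'

```text
time: 1.6
tcp_pos: [0.4649, -0.2648, 0.3224]
orientation: [[0.939, 0.345, -0.001], [0.345, -0.939, -0.0], [-0.001, -0.0, -1.0]]
wrist_force: [0.2, -0.2, -0.3]
gripper_width: 0.0875
finger_force: 0.0
```

>>> move_arm --pt "0 1 0" --pt "0 1 0" --pt "0 1 0" --pt "0 1 0" --pt "0 1 0" --roll '[0,0,0,0,0]'

```text
time: 2.1
tcp_pos: [0.4649, -0.1649, 0.3225]
orientation: [[0.939, 0.345, -0.001], [0.345, -0.939, -0.0], [-0.001, 0.0, -1.0]]
wrist_force: [-0.4, 0.2, 0.1]
gripper_width: 0.0874
finger_force: 0.0
```

>>> move_arm --pt "0 1 0" --pt "0 1 0" --pt "0 1 0" --pt "0 1 0" --pt "0 1 0" --roll '[0,0,0,0,0]'

```text
time: 2.6
tcp_pos: [0.465, -0.0651, 0.3225]
orientation: [[0.939, 0.345, -0.001], [0.345, -0.939, -0.001], [-0.001, 0.0, -1.0]]
wrist_force: [-0.6, 0.3, 0.4]
gripper_width: 0.0878
finger_force: 0.0
```

>>> move_arm --pt "0 1 0" --pt "0 1 0" --pt "0 1 0" --pt "0 1 0" --pt "0 1 0" --roll '[0,0,0,0,0]'

```text
time: 3.1
tcp_pos: [0.4651, 0.0346, 0.3225]
orientation: [[0.939, 0.345, -0.0], [0.345, -0.939, -0.001], [-0.001, 0.001, -1.0]]
wrist_force: [0.1, -0.5, -0.9]
gripper_width: 0.0879
finger_force: 0.0
```

>>> move_arm --pt "0 1 0" --pt "0 1 0" --pt "0 1 0" --pt "0 1 0" --pt "0 1 0" --roll '[0,0,0,0,0]'

```text
time: 3.6
tcp_pos: [0.4653, 0.1345, 0.3225]
orientation: [[0.939, 0.345, -0.0], [0.345, -0.939, -0.001], [-0.001, 0.001, -1.0]]
wrist_force: [0.8, 0.5, 0.6]
gripper_width: 0.088
finger_force: 0.0
```

>>> move_arm --pt "-0.6 1 0" --pt "-0.6 1 0" --pt "-0.6 1 0" --pt "-0.6 1 0" --pt "-0.6 1 0" --roll '[0,0,0,0,0]'

```text
time: 4.1
tcp_pos: [0.405, 0.2343, 0.3224]
orientation: [[0.939, 0.345, 0.0], [0.345, -0.939, -0.001], [-0.0, 0.001, -1.0]]
wrist_force: [0.2, 0.8, 1.1]
gripper_width: 0.0877
finger_force: 0.0
```

>>> move_arm --pt "0 1 0" --pt "0 1 0" --pt "0 0.3 0" --pt "0 0 0" --pt "0 0 0" --roll '[0,0,0,0,0]'

```text
time: 4.6
tcp_pos: [0.4061, 0.2792, 0.3224]
orientation: [[0.939, 0.344, -0.0], [0.344, -0.939, -0.001], [-0.001, 0.001, -1.0]]
wrist_force: [0.5, -0.2, -0.5]
gripper_width: 0.0878
finger_force: 0.0
```

>>> move_arm --pt "-0.1 0.1 -1" --pt "0 0 -1" --pt "0 0 -1" --pt "0 0 -1" --pt "0 0 -1" --roll '[0,0,0,0,0]'

```text
time: 5.1
tcp_pos: [0.4045, 0.281, 0.2219]
orientation: [[0.939, 0.344, 0.0], [0.344, -0.939, -0.001], [0.0, 0.001, -1.0]]
wrist_force: [-0.4, 0.2, 0.1]
gripper_width: 0.0873
finger_force: 0.0
```

>>> move_arm --pt "0 0 -1" --pt "0 0 -1" --pt "0 0 -1" --pt "0 0 -1" --pt "0 0 -0.45" --roll '[0,0,0,0,0]'

```text
time: 5.6
tcp_pos: [0.4039, 0.2805, 0.1322]
orientation: [[0.939, 0.344, -0.002], [0.344, -0.939, -0.002], [-0.002, 0.001, -1.0]]
wrist_force: [-0.7, -0.3, 0.2]
gripper_width: 0.0878
finger_force: 0.0
```

```bash
python3 - <<'E'
from h import *
t=snap("top","t1");s=snap("side","s1")
o=np.zeros((480,800,3),np.uint8);o[:,:400]=cv2.resize(t[280:400,160:260],(400,480));o[:,400:]=cv2.resize(s[240:390,310:435],(400,480))
cv2.imwrite("pics/c1.png",o[:,:,::-1])
E
```

```text
(no output)
```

View pics/c1.png

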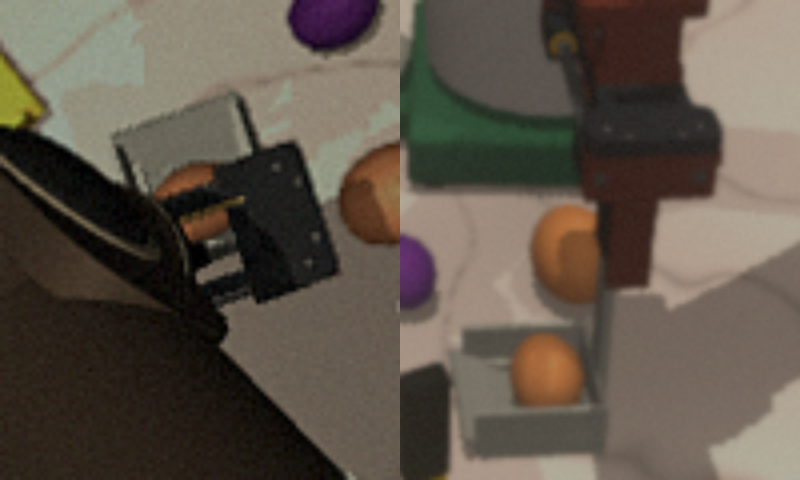

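The fingers straddle the grip. In the crop the near finger's tip is at (628,285) and the strip is at (603,300). I'll check that offset numerically.

```bash
python3 - <<'E'
from h import *
o=r.get_obs();p=np.array(o["tcp_pos"]);y=np.array([-.344,.939,0]);x=np.array([.939,.344,0])
for a in(.05,.0575):
  for b in(-.01,.01):
    u=proj("side",p+a*y+b*x);print(a,b,(400+(u[0]-310)*3.2).round(),((u[1]-240)*3.2).round())
g=p.copy()
for b in(-.003,.003):
    for z in (.06,.11):
        q=g+b*x+.011*y;q[2]=z;u=proj("side",q);print("strip",b,z,(400+(u[0]-310)*3.2).round(),((u[1]-240)*3.2).round())
E
```

```text
0.05 -0.01 647.0 287.0
0.05 0.01 610.0 288.0
0.0575 -0.01 650.0 296.0
0.0575 0.01 612.0 297.0
strip -0.003 0.06 613.0 342.0
strip -0.003 0.11 618.0 274.0
strip 0.003 0.06 603.0 343.0
strip 0.003 0.11 608.0 274.0
```

>>> move_arm --pt "0.1 0 0" --pt "0 0 0" --pt "0 0 0" --pt "0 0 0" --pt "0 0 0" --roll '[0,0,0,0,0]'

```text
time: 6.2
tcp_pos: [0.4062, 0.2826, 0.134]
orientation: [[0.938, 0.345, 0.001], [0.345, -0.938, 0.0], [0.001, 0.0, -1.0]]
wrist_force: [-0.7, 0.7, 0.4]
gripper_width: 0.088
finger_force: 0.0
```

>>> move_arm --pt "0 0 0" --pt "0 0 0" --pt "0 0 0" --pt "0 0 0" --pt "0 0 0" --roll '[0,0,0,0,0]' --fingers 0

```text
time: 6.7
tcp_pos: [0.4061, 0.2825, 0.1336]
orientation: [[0.938, 0.345, -0.0], [0.345, -0.938, -0.0], [-0.0, 0.0, -1.0]]
wrist_force: [0.1, 0.1, 0.9]
gripper_width: 0.0514
finger_force: 0.0
```

>>> move_arm --pt "0 0 0" --pt "0 0 0" --pt "0 0 0" --pt "0 0 0" --pt "0 0 0" --roll '[0,0,0,0,0]'

```text
time: 7.2
tcp_pos: [0.4061, 0.2824, 0.1336]
orientation: [[0.939, 0.345, -0.0], [0.345, -0.939, -0.0], [-0.0, 0.0, -1.0]]
wrist_force: [0.6, 0.0, -0.6]
gripper_width: 0.024
finger_force: 30.0
```

Grip is at 24 mm with 30 N. I'll lift gently, then look.

>>> move_arm --pt "0 0 0.1" --pt "0 0 0.2" --pt "0 0 0.3" --pt "0 0 0.3" --pt "0 0 0.3" --roll '[0,0,0,0,0]'

```text
time: 7.7
tcp_pos: [0.4061, 0.2826, 0.1583]
orientation: [[0.938, 0.345, 0.0], [0.345, -0.938, 0.0], [0.0, -0.0, -1.0]]
wrist_force: [-0.4, 0.4, -2.0]
gripper_width: 0.0238
finger_force: 30.0
```

>>> move_arm --pt "0 0 0.5" --pt "0 0 0.6" --pt "0 0 0.6" --pt "0 0 0.4" --pt "0 0 0.2" --roll '[0,0,0,0,0]'

```text
time: 8.2
tcp_pos: [0.4065, 0.2827, 0.2049]
orientation: [[0.939, 0.345, 0.001], [0.345, -0.939, 0.001], [0.002, -0.0, -1.0]]
wrist_force: [0.4, 1.4, -2.7]
gripper_width: 0.0241
finger_force: 30.0
```

```bash
python3 - <<'E'
from h import *
t=snap("top","t2");s=snap("side","s2")
o=np.zeros((480,800,3),np.uint8);o[:,:400]=cv2.resize(t[280:400,160:260],(400,480));o[:,400:]=cv2.resize(s[220:370,310:435],(400,480))
cv2.imwrite("pics/c2.png",o[:,:,::-1])
E
```

```text
(no output)
```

View pics/c2.png

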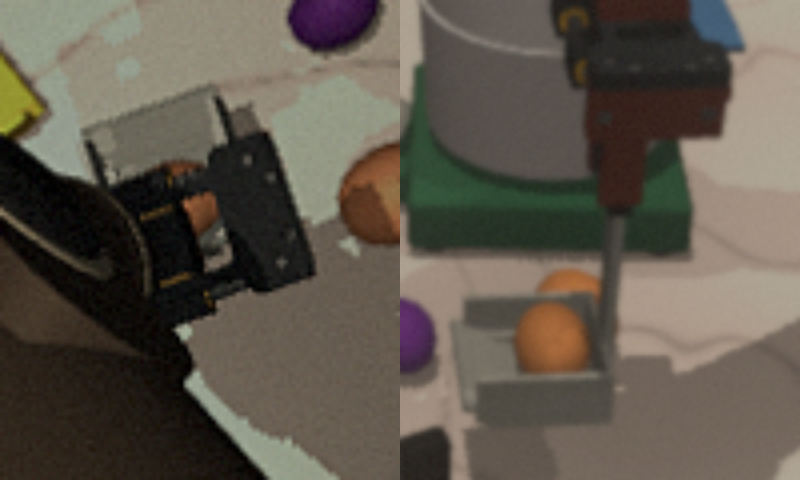

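>>> move_arm --pt "0 0 0.3" --pt "0 0 0.6" --pt "0 0 0.9" --pt "0 0 1" --pt "0 0 1" --roll '[0,0,0,0,0]'

```text
time: 8.8
tcp_pos: [0.4059, 0.2825, 0.281]
orientation: [[0.938, 0.346, -0.0], [0.346, -0.938, 0.0], [-0.0, -0.0, -1.0]]
wrist_force: [0.4, 0.1, -2.9]
gripper_width: 0.0238
finger_force: 30.0
```

>>> move_arm --pt "0 -0.1 1" --pt "0 -0.2 0.8" --pt "0 -0.4 0.4" --pt "0.1 -0.6 0.1" --pt "0.2 -0.7 0" --roll '[0,0,0,0,0]'

```text
time: 9.3
tcp_pos: [0.4118, 0.2421, 0.3261]
orientation: [[0.938, 0.346, 0.0], [0.346, -0.938, 0.0], [0.0, 0.0, -1.0]]
wrist_force: [-0.4, 0.1, -2.7]
gripper_width: 0.0238
finger_force: 30.0
```

>>> move_arm --pt "0.2 -0.8 0" --pt "0.2 -0.8 0" --pt "0.2 -0.8 0" --pt "0.2 -0.8 0" --pt "0.2 -0.8 0" --roll '[0,0,0,0,0]'

```text
time: 9.8
tcp_pos: [0.4319, 0.1613, 0.3255]
orientation: [[0.939, 0.345, -0.001], [0.345, -0.939, -0.0], [-0.001, 0.0, -1.0]]
wrist_force: [0.4, 0.1, -2.9]
gripper_width: 0.0238
finger_force: 30.0
```

>>> move_arm --pt "0.2 -0.8 0" --pt "0.2 -0.8 0" --pt "0.2 -0.8 0" --pt "0.2 -0.8 0" --pt "0.2 -0.8 0" --roll '[0,0,0,0,0]'

```text
time: 10.3
tcp_pos: [0.4518, 0.0814, 0.3256]
orientation: [[0.939, 0.345, -0.001], [0.345, -0.939, -0.0], [-0.001, -0.0, -1.0]]
wrist_force: [0.2, 0.2, -2.6]
gripper_width: 0.0242
finger_force: 30.0
```

>>> move_arm --pt "0.2 -0.8 0" --pt "0.2 -0.8 0" --pt "0.2 -0.8 0" --pt "0.1 -0.6 0" --pt "0.05 -0.4 0" --roll '[0,0,0,0,0]'

```text
time: 10.8
tcp_pos: [0.4669, 0.0133, 0.3255]
orientation: [[0.939, 0.344, -0.001], [0.344, -0.939, -0.0], [-0.001, -0.0, -1.0]]
wrist_force: [0.5, -0.1, -2.7]
gripper_width: 0.0241
finger_force: 30.0
```

>>> move_arm --pt "0 -0.3 0" --pt "0 -0.2 0" --pt "0 -0.1 0" --pt "0 0 0" --pt "0 0 0" --roll '[0,0,0,0,0]'

```text
time: 11.3
tcp_pos: [0.4671, 0.0029, 0.3257]
orientation: [[0.938, 0.346, 0.0], [0.346, -0.938, 0.0], [0.0, -0.0, -1.0]]
wrist_force: [-0.2, -0.5, -2.5]
gripper_width: 0.0239
finger_force: 30.0
```

```bash
python3 - <<'E'
from h import *
t=snap("top","t3");s=snap("side","s3")
o=np.zeros((480,800,3),np.uint8);o[:,:400]=cv2.resize(t[230:374,280:400],(400,480));o[:,400:]=cv2.resize(s[130:310,290:440],(400,480))
cv2.imwrite("pics/c3.png",o[:,:,::-1])
E
```

```text
(no output)
```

View pics/c3.png

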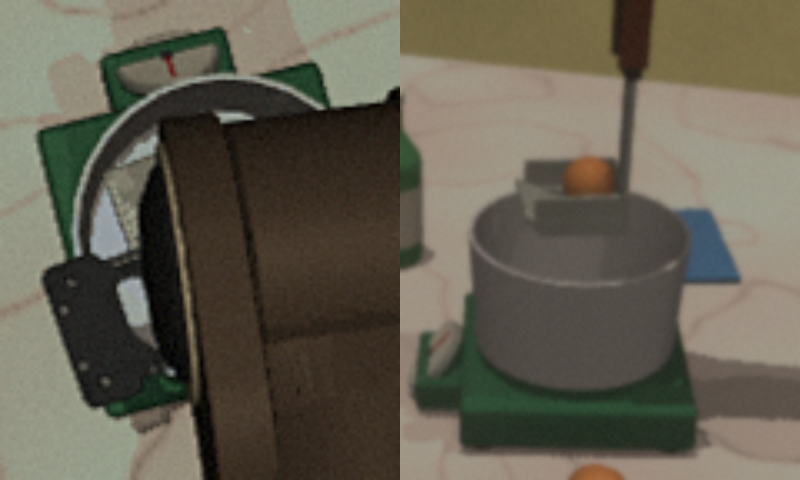

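```bash
python3 - <<'E'
from h import *
f=lambda x,y:(290+(x-400)/2.667,130+y/2.667)
L=on_z("side",*f(470,238),.165);Rr=on_z("side",*f(690,243),.165);print(L,Rr,(L+Rr)/2,np.linalg.norm(L-Rr)/2)
for C in((.502,-.010),(.501,-.008),(.5045,-.0135)):
  c,_=ray("side",320,240)
  P=[proj("side",(C[0]+.095*np.cos(a),C[1]+.095*np.sin(a),.165)) for a in np.linspace(0,6.28,90)]
  P=np.array(P);g=lambda q:((400+(q[0]-290)*2.667).round(),((q[1]-130)*2.667).round());print(C,g(P.min(0)),g(P.max(0)))
# lip location of ladle: left-front tip of near wall top ~ (518,182)
E
```

```text
[0.58859388 0.03004822 0.165     ] [ 0.40928054 -0.01447531  0.165     ] [0.49893721 0.00778645 0.165     ] 0.09237913824165749
(0.502, -0.01) (np.float64(469.0), np.float64(183.0)) (np.float64(693.0), np.float64(286.0))
(0.501, -0.008) (np.float64(470.0), np.float64(184.0)) (np.float64(694.0), np.float64(287.0))
(0.5045, -0.0135) (np.float64(468.0), np.float64(181.0)) (np.float64(691.0), np.float64(283.0))
```

>>> move_arm --pt "0 -0.2 0" --pt "-0.05 -0.4 0" --pt "-0.05 -0.4 -0.1" --pt "0 -0.3 -0.3" --pt "0 -0.1 -0.5" --roll '[0,0,0,0,0]'

```text
time: 11.9
tcp_pos: [0.4652, -0.0267, 0.3073]
orientation: [[0.939, 0.344, 0.001], [0.344, -0.939, -0.0], [0.001, 0.001, -1.0]]
wrist_force: [-0.1, 0.7, -2.6]
gripper_width: 0.0239
finger_force: 30.0
```

>>> move_arm --pt "0 0 -0.7" --pt "0 0 -0.8" --pt "0 0 -0.8" --pt "0 0 -0.8" --pt "0 0 -0.6" --roll '[0,0,0,0,0]'

```text
time: 12.4
tcp_pos: [0.4644, -0.0256, 0.2319]
orientation: [[0.939, 0.345, -0.002], [0.345, -0.939, 0.0], [-0.001, -0.001, -1.0]]
wrist_force: [-0.6, -0.3, -2.1]
gripper_width: 0.024
finger_force: 30.0
```

>>> move_arm --pt "0 0 -0.4" --pt "0 0 -0.3" --pt "0 0 -0.2" --pt "0 0 -0.1" --pt "0 0 0" --roll '[0,0,0,0,0]'

```text
time: 12.9
tcp_pos: [0.4652, -0.0255, 0.2137]
orientation: [[0.938, 0.345, 0.0], [0.345, -0.938, -0.0], [0.0, 0.0, -1.0]]
wrist_force: [-0.3, 0.4, -2.9]
gripper_width: 0.0239
finger_force: 30.0
```

>>> move_arm --pt "0.1 0.04 -0.1" --pt "0.2 0.07 -0.1" --pt "0.3 0.11 -0.1" --pt "0.3 0.11 0" --pt "0.2 0.07 0" --roll '[0,0,0,0,0]'

```text
time: 13.4
tcp_pos: [0.4879, -0.0171, 0.2076]
orientation: [[0.938, 0.346, 0.0], [0.346, -0.938, 0.0], [0.0, -0.0, -1.0]]
wrist_force: [0.6, 0.7, -2.4]
gripper_width: 0.0237
finger_force: 30.0
```

>>> move_arm --pt "0.14 0.05 0" --pt "0.14 0.05 0" --pt "0.14 0.05 0" --pt "0 0 0" --pt "0 0 0" --roll '[0,0,0,0,0]'

```text
time: 13.9
tcp_pos: [0.4954, -0.0145, 0.2076]
orientation: [[0.938, 0.345, -0.0], [0.345, -0.938, 0.0], [-0.0, -0.0, -1.0]]
wrist_force: [-0.5, 0.6, -2.8]
gripper_width: 0.024
finger_force: 30.0
```

>>> move_arm --pt "0.1 0.035 0" --pt "0.1 0.035 0" --pt "0.1 0.035 0" --pt "0 0 0" --pt "0 0 0" --roll '[0,0,0,0,0]'

```text
time: 14.4
tcp_pos: [0.5007, -0.0124, 0.2074]
orientation: [[0.939, 0.345, -0.002], [0.345, -0.939, -0.0], [-0.002, -0.0, -1.0]]
wrist_force: [-5.6, -0.0, 0.3]
gripper_width: 0.0239
finger_force: 30.0
```

>>> move_arm --pt "0.12 0.043 0.05" --pt "0.12 0.043 0.05" --pt "0.12 0.043 0.05" --pt "0.12 0.043 0.05" --pt "0 0 0" --roll '[0,0,0,0,0]'

```text
time: 14.9
tcp_pos: [0.5109, -0.0087, 0.2117]
orientation: [[0.938, 0.345, -0.001], [0.345, -0.938, 0.0], [-0.001, -0.0, -1.0]]
wrist_force: [-5.0, -0.6, -0.6]
gripper_width: 0.0238
finger_force: 30.0
```

>>> move_arm --pt "0.19 0.07 0.08" --pt "0.19 0.07 0.08" --pt "0.19 0.07 0.07" --pt "0.19 0.07 0.07" --pt "0 0 0" --roll '[0,0,0,0,0]'

```text
time: 15.4
tcp_pos: [0.5269, -0.003, 0.2178]
orientation: [[0.938, 0.346, 0.001], [0.346, -0.938, 0.0], [0.001, -0.0, -1.0]]
wrist_force: [-3.9, 0.2, -0.8]
gripper_width: 0.0236
finger_force: 30.0
```

```bash
python3 - <<'E'
from h import *
t=snap("top","t4");s=snap("side","s4")
o=np.zeros((480,800,3),np.uint8);o[:,:400]=cv2.resize(t[230:374,280:400],(400,480));o[:,400:]=cv2.resize(s[130:310,290:440],(400,480))
cv2.imwrite("pics/c4.png",o[:,:,::-1])
E
```

```text
(no output)
```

View pics/c4.png

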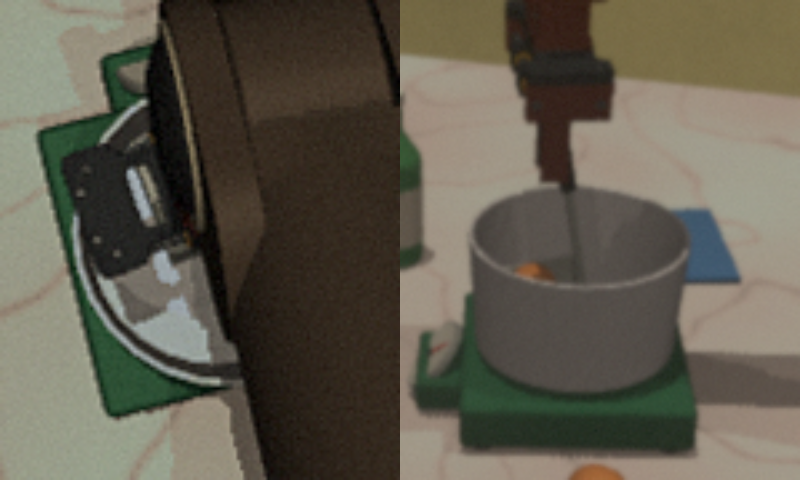

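The side view shows the handle tipped about 10°, with the strip running from (568,190) to (580,280) and the egg still in the bowl at (535,270). The pivot method works, so I'll continue.

>>> move_arm --pt "0.19 0.07 0.07" --pt "0.19 0.07 0.06" --pt "0.19 0.07 0.06" --pt "0.19 0.07 0.06" --pt "0 0 0" --roll '[0,0,0,0,0]'

```text
time: 16.0
tcp_pos: [0.5423, 0.0025, 0.2228]
orientation: [[0.938, 0.346, 0.001], [0.346, -0.938, 0.0], [0.001, 0.0, -1.0]]
wrist_force: [-3.6, -0.5, -0.5]
gripper_width: 0.0238
finger_force: 30.0
```

>>> move_arm --pt "0.19 0.07 0.04" --pt "0.19 0.07 0.03" --pt "0.19 0.07 0.02" --pt "0.19 0.07 0.02" --pt "0 0 0" --roll '[0,0,0,0,0]'

```text
time: 16.5
tcp_pos: [0.5574, 0.008, 0.2249]
orientation: [[0.938, 0.345, 0.001], [0.345, -0.938, 0.0], [0.001, 0.0, -1.0]]
wrist_force: [-3.1, 0.4, -0.3]
gripper_width: 0.024
finger_force: 30.0
```

>>> move_arm --pt "0.19 0.07 0.02" --pt "0.19 0.07 0.02" --pt "0.19 0.07 0" --pt "0.19 0.07 0" --pt "0 0 0" --roll '[0,0,0,0,0]'

```text
time: 17.0
tcp_pos: [0.5725, 0.0137, 0.2256]
orientation: [[0.938, 0.346, 0.0], [0.346, -0.938, 0.0], [0.0, 0.0, -1.0]]
wrist_force: [-2.9, 0.7, -1.1]
gripper_width: 0.0236
finger_force: 30.0
```

>>> move_arm --pt "0.19 0.07 0" --pt "0.19 0.07 0" --pt "0.19 0.07 -0.02" --pt "0 0 0" --pt "0 0 0" --roll '[0,0,0,0,0]'

```text
time: 17.5
tcp_pos: [0.5835, 0.0176, 0.2252]
orientation: [[0.938, 0.345, 0.0], [0.345, -0.938, -0.0], [0.0, 0.0, -1.0]]
wrist_force: [-1.2, 0.1, -1.0]
gripper_width: 0.0238
finger_force: 30.0
```

```bash
python3 - <<'E'
from h import *
t=snap("top","t5");s=snap("side","s5")
o=np.zeros((480,800,3),np.uint8);o[:,:400]=cv2.resize(t[230:374,280:400],(400,480));o[:,400:]=cv2.resize(s[130:310,290:440],(400,480))
cv2.imwrite("pics/c5.png",o[:,:,::-1])
E
```

```text
(no output)
```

View pics/c5.png

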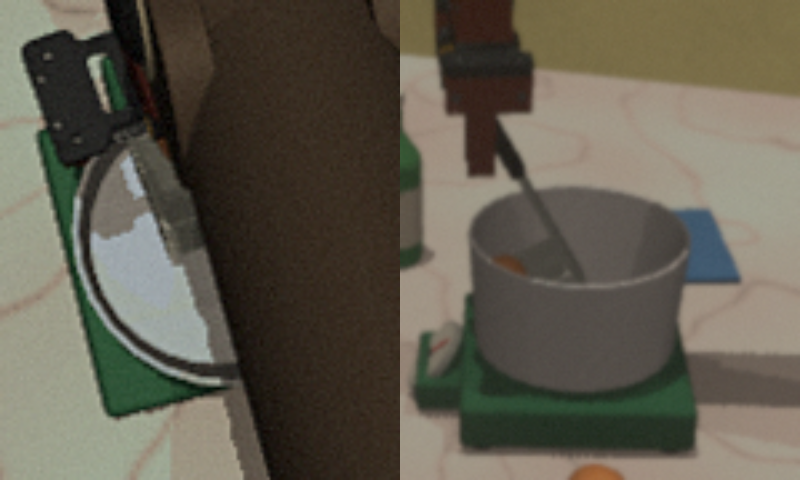

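The handle is now tipped about 33°, running from (500,120) to (580,275), and the egg has rolled forward to the wall at (505,265). I'll go on to about 45° and lower slightly.

>>> move_arm --pt "0.19 0.07 -0.06" --pt "0.19 0.07 -0.06" --pt "0.19 0.07 -0.06" --pt "0.19 0.07 -0.06" --pt "0 0 0" --roll '[0,0,0,0,0]'

```text
time: 18.1
tcp_pos: [0.599, 0.0234, 0.2201]
orientation: [[0.938, 0.346, -0.0], [0.346, -0.938, 0.0], [-0.0, -0.0, -1.0]]
wrist_force: [-1.6, -0.2, -1.6]
gripper_width: 0.0234
finger_force: 30.0
```

>>> move_arm --pt "0.19 0.07 -0.06" --pt "0.19 0.07 -0.06" --pt "0.19 0.07 -0.06" --pt "0.1 0.03 -0.06" --pt "0 0 0" --roll '[0,0,0,0,0]'

```text
time: 18.6
tcp_pos: [0.6121, 0.0282, 0.2153]
orientation: [[0.938, 0.345, -0.0], [0.345, -0.938, 0.0], [-0.0, -0.0, -1.0]]
wrist_force: [-2.8, 0.7, -0.6]
gripper_width: 0.0239
finger_force: 30.0
```

>>> move_arm --pt "0 0 -0.1" --pt "0 0 -0.1" --pt "0 0 -0.05" --pt "0 0 0" --pt "0 0 0" --roll '[0,0,0,0,0]'

```text
time: 19.1
tcp_pos: [0.6118, 0.0279, 0.2106]
orientation: [[0.939, 0.345, -0.0], [0.345, -0.939, -0.0], [-0.0, 0.0, -1.0]]
wrist_force: [-1.5, -1.4, -1.2]
gripper_width: 0.0236
finger_force: 30.0
```

>>> move_arm --pt "-0.1 -0.04 0" --pt "-0.15 -0.05 0" --pt "-0.15 -0.05 0" --pt "-0.15 -0.05 0" --pt "-0.15 -0.05 0" --roll '[0,0,0,0,0]'

```text
time: 19.6
tcp_pos: [0.5978, 0.0231, 0.2107]
orientation: [[0.939, 0.345, 0.001], [0.345, -0.939, -0.0], [0.001, 0.0, -1.0]]
wrist_force: [0.6, 0.0, -2.5]
gripper_width: 0.0233
finger_force: 30.0
```

>>> move_arm --pt "-0.15 -0.05 0" --pt "-0.15 -0.05 0" --pt "-0.15 -0.05 0" --pt "-0.15 -0.05 0" --pt "0 0 0" --roll '[0,0,0,0,0]'

```text
time: 20.1
tcp_pos: [0.5855, 0.019, 0.2107]
orientation: [[0.939, 0.345, -0.0], [0.345, -0.939, -0.0], [-0.0, 0.0, -1.0]]
wrist_force: [-0.6, -0.3, -2.9]
gripper_width: 0.0233
finger_force: 30.0
```

```bash
python3 - <<'E'
from h import *
t=snap("top","t6");s=snap("side","s6")
o=np.zeros((480,800,3),np.uint8);o[:,:400]=cv2.resize(t[230:374,280:400],(400,480));o[:,400:]=cv2.resize(s[130:310,290:440],(400,480))
cv2.imwrite("pics/c6.png",o[:,:,::-1])
E
```

```text
(no output)
```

View pics/c6.png

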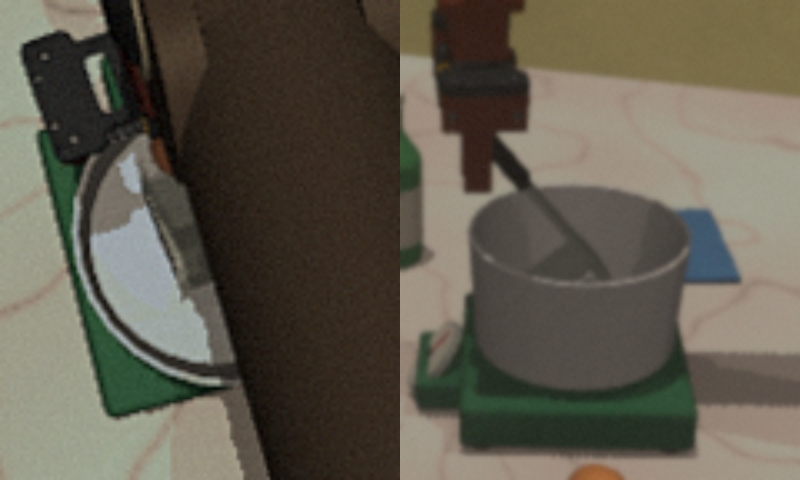

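The egg is out of sight from the side. From the top it shows at (160,155), ahead of the lip. I'll pull back further to clear it.

>>> move_arm --pt "-0.15 -0.05 0" --pt "-0.2 -0.07 0" --pt "-0.2 -0.07 0" --pt "-0.2 -0.07 0" --pt "-0.2 -0.07 0" --roll '[0,0,0,0,0]'

```text
time: 20.7
tcp_pos: [0.5665, 0.0124, 0.2108]
orientation: [[0.939, 0.345, 0.0], [0.345, -0.939, -0.0], [0.0, 0.0, -1.0]]
wrist_force: [-0.1, -0.8, -2.3]
gripper_width: 0.0238
finger_force: 30.0
```

>>> move_arm --pt "-0.2 -0.07 0" --pt "-0.2 -0.07 0" --pt "-0.2 -0.07 0" --pt "-0.1 -0.03 0" --pt "0 0 0" --roll '[0,0,0,0,0]'

```text
time: 21.2
tcp_pos: [0.5527, 0.0076, 0.2107]
orientation: [[0.939, 0.345, 0.0], [0.345, -0.939, -0.0], [0.0, 0.0, -1.0]]
wrist_force: [0.4, 0.2, -2.3]
gripper_width: 0.0238
finger_force: 30.0
```

>>> move_arm --pt "0 0 0" --pt "0 0 0" --pt "0 0 0" --pt "0 0 0" --pt "0 0 0" --roll '[0,0,0,0,0]'

```text
time: 21.7
tcp_pos: [0.5529, 0.0079, 0.2106]
orientation: [[0.938, 0.345, -0.0], [0.345, -0.938, 0.0], [-0.0, -0.0, -1.0]]
wrist_force: [0.5, 0.1, -2.0]
gripper_width: 0.0232
finger_force: 30.0
```

```bash
python3 - <<'E'
from h import *
t=snap("top","t7");s=snap("side","s7")
f=[r.get_obs()["wrist_force"] for _ in range(5)];print(np.mean(f,0))
o=np.zeros((480,800,3),np.uint8);o[:,:400]=cv2.resize(t[230:374,280:400],(400,480));o[:,400:]=cv2.resize(s[130:310,290:440],(400,480))
cv2.imwrite("pics/c7.png",o[:,:,::-1])
E
```

```text
[-0.5708904  -0.49269939 -1.97083583]
```

View pics/c7.png

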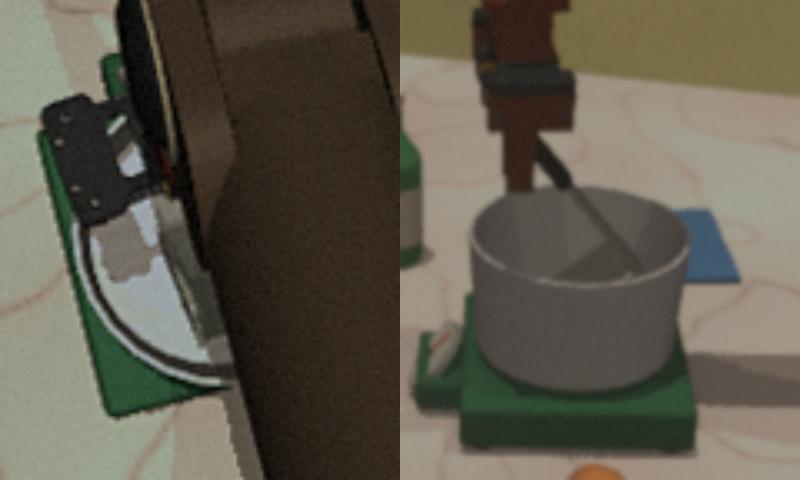

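The vertical force dropped to about −2 N, so the egg is out of the ladle. Next I'll raise, then right the ladle by backing its rear edge against the near wall.

>>> move_arm --pt "0 0 0.2" --pt "0 0 0.3" --pt "0 0 0.3" --pt "0 0 0.2" --pt "0 0 0" --roll '[0,0,0,0,0]'

```text
time: 22.3
tcp_pos: [0.5533, 0.0079, 0.2316]
orientation: [[0.939, 0.345, 0.002], [0.345, -0.939, -0.0], [0.001, 0.001, -1.0]]
wrist_force: [0.7, -0.0, -1.5]
gripper_width: 0.024
finger_force: 30.0
```

>>> move_arm --pt "-0.2 -0.07 0" --pt "-0.2 -0.07 0" --pt "-0.2 -0.07 0" --pt "-0.2 -0.07 0" --pt "0 0 0" --roll '[0,0,0,0,0]'

```text
time: 22.8
tcp_pos: [0.5363, 0.0019, 0.2307]
orientation: [[0.939, 0.345, -0.0], [0.345, -0.939, -0.0], [-0.0, 0.0, -1.0]]
wrist_force: [-0.1, -0.4, -2.3]
gripper_width: 0.0237
finger_force: 30.0
```

>>> move_arm --pt "-0.15 -0.055 0" --pt "-0.15 -0.055 0" --pt "-0.15 -0.055 0" --pt "0 0 0" --pt "0 0 0" --roll '[0,0,0,0,0]'

```text
time: 23.3
tcp_pos: [0.528, -0.0009, 0.2308]
orientation: [[0.938, 0.345, 0.0], [0.345, -0.938, 0.0], [0.001, -0.0, -1.0]]
wrist_force: [0.9, 1.7, 0.1]
gripper_width: 0.0239
finger_force: 30.0
```

>>> move_arm --pt "-0.19 -0.07 0.14" --pt "-0.19 -0.07 0.14" --pt "-0.19 -0.07 0.14" --pt "-0.19 -0.07 0.13" --pt "0 0 0" --roll '[0,0,0,0,0]'

```text
time: 23.8
tcp_pos: [0.5122, -0.007, 0.2421]
orientation: [[0.939, 0.345, 0.0], [0.345, -0.939, -0.0], [0.0, 0.0, -1.0]]
wrist_force: [0.7, 0.4, -1.4]
gripper_width: 0.0239
finger_force: 30.0
```

>>> move_arm --pt "-0.19 -0.07 0.12" --pt "-0.19 -0.07 0.12" --pt "-0.19 -0.07 0.11" --pt "-0.19 -0.07 0.1" --pt "0 0 0" --roll '[0,0,0,0,0]'

```text
time: 24.3
tcp_pos: [0.497, -0.0125, 0.2509]
orientation: [[0.939, 0.345, 0.0], [0.345, -0.939, -0.0], [-0.0, 0.0, -1.0]]
wrist_force: [0.3, 1.5, -2.1]
gripper_width: 0.0243
finger_force: 30.0
```

>>> move_arm --pt "-0.19 -0.07 0.1" --pt "-0.19 -0.07 0.09" --pt "-0.19 -0.07 0.08" --pt "-0.19 -0.07 0.08" --pt "0 0 0" --roll '[0,0,0,0,0]'

```text
time: 24.8
tcp_pos: [0.4819, -0.0181, 0.2579]
orientation: [[0.939, 0.345, 0.0], [0.345, -0.939, -0.0], [0.0, 0.0, -1.0]]
wrist_force: [-0.7, 1.9, -2.5]
gripper_width: 0.0237
finger_force: 30.0
```

>>> move_arm --pt "-0.19 -0.07 0.07" --pt "-0.19 -0.07 0.06" --pt "-0.19 -0.07 0.06" --pt "-0.19 -0.07 0.05" --pt "0 0 0" --roll '[0,0,0,0,0]'

```text
time: 25.3
tcp_pos: [0.4667, -0.0236, 0.2627]
orientation: [[0.939, 0.345, 0.0], [0.345, -0.939, -0.0], [0.0, 0.0, -1.0]]
wrist_force: [1.9, 2.4, -2.4]
gripper_width: 0.0238
finger_force: 30.0
```

>>> move_arm --pt "-0.19 -0.07 0.04" --pt "-0.19 -0.07 0.03" --pt "-0.19 -0.07 0.03" --pt "-0.19 -0.07 0.02" --pt "0 0 0" --roll '[0,0,0,0,0]'

```text
time: 25.8
tcp_pos: [0.4515, -0.0292, 0.265]
orientation: [[0.939, 0.345, 0.0], [0.345, -0.939, -0.0], [0.0, 0.0, -1.0]]
wrist_force: [0.3, 3.9, -2.6]
gripper_width: 0.0239
finger_force: 30.0
```

>>> move_arm --pt "-0.19 -0.07 0.02" --pt "-0.19 -0.07 0.02" --pt "-0.19 -0.07 0.01" --pt "-0.19 -0.07 0" --pt "0 0 0" --roll '[0,0,0,0,0]'

```text
time: 26.3
tcp_pos: [0.4362, -0.0349, 0.2659]
orientation: [[0.939, 0.345, -0.0], [0.345, -0.939, -0.0], [-0.0, 0.0, -1.0]]
wrist_force: [1.0, 3.7, -2.1]
gripper_width: 0.0239
finger_force: 30.0
```

```bash
cat > tilt.py <<'E'
from h import *
import sys
s=snap("side",sys.argv[1]);snap("top",sys.argv[1]+"t")
o=r.get_obs();p=np.array(o["tcp_pos"]);X=np.array(o["orientation"])[:,0];X=X*np.sign(X[0])
g=p+[0,0,.019]
# dark handle/strip: for each tilt hypothesis print where grip-block bottom & strip at bowl would be; measure strip centre per row
G=cv2.cvtColor(s,cv2.COLOR_RGB2GRAY).astype(float)
for d in(.036,.042,.048,.054,.060,.066,.072,.08):
    q0=proj("side",g-[0,0,d]);v=int(round(q0[1]))
    if not 0<=v<480: continue
    u0=int(q0[0]);row=G[v,u0-30:u0+31];k=int(np.argmin(row))
    q1=proj("side",g-[0,0,d]-.02*X)
    pxmm=(q1[0]-q0[0])/20
    print(d,v,"strip du px",k-30,"offset mm along -x",round((k-30)/pxmm,1),"tilt deg",round(np.degrees(np.arctan((k-30)/pxmm/(d*1000))),1),row.min(),round(float(np.median(row))))
E
python3 tilt.py s8
```

```text
0.036 182 strip du px 2 offset mm along -x 4.5 tilt deg 7.1 49.0 151
0.042 184 strip du px 2 offset mm along -x 4.5 tilt deg 6.1 60.0 151
0.048 187 strip du px 2 offset mm along -x 4.5 tilt deg 5.3 61.0 150
0.054 189 strip du px 2 offset mm along -x 4.5 tilt deg 4.8 59.0 151
0.06 192 strip du px 2 offset mm along -x 4.5 tilt deg 4.3 59.0 150
0.066 194 strip du px 3 offset mm along -x 6.8 tilt deg 5.9 60.0 149
0.072 197 strip du px 3 offset mm along -x 6.8 tilt deg 5.4 62.0 149
0.08 200 strip du px 2 offset mm along -x 4.5 tilt deg 3.2 60.0 150
```

Tilt is about 3–5°, so it is upright enough. I'll lift out and carry it to the tile.

>>> move_arm --pt "0.3 0.1 0.1" --pt "0.5 0.2 0.3" --pt "0.2 0.1 0.6" --pt "0 0 0.8" --pt "0 0 0.8" --roll '[0,0,0,0,0]'

```text
time: 26.9
tcp_pos: [0.4571, -0.0267, 0.319]
orientation: [[0.938, 0.346, -0.001], [0.346, -0.938, -0.0], [-0.001, 0.0, -1.0]]
wrist_force: [-0.0, 0.5, -2.8]
gripper_width: 0.0239
finger_force: 30.0
```

>>> move_arm --pt "0 0 0.6" --pt "0 -0.2 0.3" --pt "0 -0.5 0.1" --pt "0 -0.8 0" --pt "-0.1 -0.8 0" --roll '[0,0,0,0,0]'

```text
time: 27.4
tcp_pos: [0.4544, -0.0741, 0.3374]
orientation: [[0.939, 0.345, -0.001], [0.345, -0.939, -0.0], [-0.001, -0.0, -1.0]]
wrist_force: [0.6, 0.4, -2.2]
gripper_width: 0.0239
finger_force: 30.0
```

>>> move_arm --pt "-0.1 -0.8 0" --pt "-0.1 -0.8 0" --pt "-0.1 -0.8 0" --pt "-0.1 -0.8 0" --pt "-0.1 -0.8 0" --roll '[0,0,0,0,0]'

```text
time: 27.9
tcp_pos: [0.444, -0.1543, 0.3372]
orientation: [[0.939, 0.344, -0.001], [0.344, -0.939, -0.0], [-0.001, -0.0, -1.0]]
wrist_force: [1.2, -0.3, -1.6]
gripper_width: 0.024
finger_force: 30.0
```

>>> move_arm --pt "-0.1 -0.8 0" --pt "-0.1 -0.8 0" --pt "-0.1 -0.8 0" --pt "-0.1 -0.8 0" --pt "0 -0.8 0" --roll '[0,0,0,0,0]'

```text
time: 28.4
tcp_pos: [0.4358, -0.2343, 0.3373]
orientation: [[0.939, 0.344, -0.001], [0.344, -0.939, 0.0], [-0.001, -0.0, -1.0]]
wrist_force: [-0.4, -0.1, -1.6]
gripper_width: 0.0237
finger_force: 30.0
```

>>> move_arm --pt "0 -0.8 0" --pt "0 -0.8 0" --pt "0 -0.8 0" --pt "0 -0.6 0" --pt "0 -0.4 0" --roll '[0,0,0,0,0]'

```text
time: 28.9
tcp_pos: [0.4366, -0.302, 0.3376]
orientation: [[0.939, 0.344, -0.0], [0.344, -0.939, 0.0], [-0.0, -0.0, -1.0]]
wrist_force: [0.9, -0.1, -1.5]
gripper_width: 0.0242
finger_force: 30.0
```

```bash
python3 tilt.py s9; python3 - <<'E'
from h import *
t=cv2.imread("pics/s9t.png");h=cv2.cvtColor(t,cv2.COLOR_BGR2HSV)
m=((h[...,0]<20)&(h[...,1]>110)&(h[...,2]>70)).astype(np.uint8);k=np.zeros_like(m);cv2.circle(k,(347,298),45,1,-1)
for q in cv2.findContours(m*k,cv2.RETR_EXTERNAL,cv2.CHAIN_APPROX_NONE)[0]:
    if cv2.contourArea(q)>20:
        c=cv2.minAreaRect(q);print(c,on_z("top",*c[0],.064+.022))
E
```

```text
0.036 116 strip du px 2 offset mm along -x 5.2 tilt deg 8.2 53.0 104
0.042 118 strip du px 1 offset mm along -x 2.6 tilt deg 3.5 54.0 104
0.048 120 strip du px 1 offset mm along -x 2.6 tilt deg 3.1 54.0 104
0.054 123 strip du px 2 offset mm along -x 5.2 tilt deg 5.5 55.0 103
0.06 125 strip du px 2 offset mm along -x 5.2 tilt deg 5.0 54.0 104
0.066 127 strip du px 2 offset mm along -x 5.2 tilt deg 4.5 56.0 104
0.072 129 strip du px 2 offset mm along -x 5.3 tilt deg 4.2 55.0 104
0.08 132 strip du px 3 offset mm along -x 7.9 tilt deg 5.6 57.0 104
((336.5, 273.0), (20.0, 21.0), 90.0) [0.55974449 0.0094204  0.086     ]
```

The egg lies in the pan at (0.560, 0.009), about 60 mm from the centre. I'll lower the ladle.

>>> move_arm --pt "0.1 -0.4 -0.2" --pt "0 -0.3 -0.6" --pt "0 -0.1 -1" --pt "0 0 -1" --pt "0 0 -1" --roll '[0,0,0,0,0]'

```text
time: 29.5
tcp_pos: [0.4384, -0.3166, 0.2601]
orientation: [[0.938, 0.346, -0.001], [0.346, -0.938, 0.0], [-0.0, -0.001, -1.0]]
wrist_force: [0.5, -0.5, -1.8]
gripper_width: 0.0242
finger_force: 30.0
```

>>> move_arm --pt "0 0 -1" --pt "0 0 -1" --pt "0 0 -1" --pt "0 0 -0.9" --pt "0 0 -0.6" --roll '[0,0,0,0,0]'

```text
time: 30.0
tcp_pos: [0.4379, -0.3161, 0.1697]
orientation: [[0.938, 0.346, -0.002], [0.346, -0.938, 0.001], [-0.001, -0.002, -1.0]]
wrist_force: [-1.1, 0.0, -1.6]
gripper_width: 0.024
finger_force: 30.0
```

>>> move_arm --pt "0 0 -0.4" --pt "0 0 -0.3" --pt "0 0 -0.2" --pt "0 0 -0.1" --pt "0 0 0" --roll '[0,0,0,0,0]'

```text
time: 30.5
tcp_pos: [0.4388, -0.3168, 0.152]
orientation: [[0.938, 0.345, 0.0], [0.345, -0.938, -0.0], [0.0, 0.0, -1.0]]
wrist_force: [-0.2, -0.2, -1.6]
gripper_width: 0.024
finger_force: 30.0
```

>>> move_arm --pt "0 0 -0.1" --pt "0 0 -0.1" --pt "0 0 -0.1" --pt "0 0 0" --pt "0 0 0" --roll '[0,0,0,0,0]'

```text
time: 31.0
tcp_pos: [0.4387, -0.3167, 0.1458]
orientation: [[0.938, 0.345, -0.0], [0.345, -0.938, 0.0], [-0.0, -0.0, -1.0]]
wrist_force: [0.2, -0.2, -2.5]
gripper_width: 0.0238
finger_force: 30.0
```

>>> move_arm --pt "0 0 -0.07" --pt "0 0 -0.07" --pt "0 0 0" --pt "0 0 0" --pt "0 0 0" --roll '[0,0,0,0,0]'

```text
time: 31.5
tcp_pos: [0.4387, -0.317, 0.1447]
orientation: [[0.939, 0.345, 0.001], [0.345, -0.939, -0.001], [0.0, 0.001, -1.0]]
wrist_force: [-5.1, 1.8, 13.6]
gripper_width: 0.0241
finger_force: 30.0
```

>>> move_arm --pt "-0.1 -0.035 0" --pt "-0.1 -0.035 -0.02" --pt "-0.1 -0.035 -0.02" --pt "0 0 0" --pt "0 0 0" --roll '[0,0,0,0,0]'

```text
time: 32.0
tcp_pos: [0.4333, -0.3188, 0.1428]
orientation: [[0.938, 0.345, 0.001], [0.345, -0.938, -0.0], [0.001, 0.001, -1.0]]
wrist_force: [0.4, 1.8, 7.7]
gripper_width: 0.0239
finger_force: 30.0
```

>>> move_arm --pt "-0.06 -0.02 0" --pt "0 0 0" --pt "0 0 0" --pt "0 0 0" --pt "0 0 0" --roll '[0,0,0,0,0]'

```text
time: 32.5
tcp_pos: [0.4326, -0.3191, 0.1428]
orientation: [[0.938, 0.346, 0.002], [0.346, -0.938, -0.0], [0.002, 0.001, -1.0]]
wrist_force: [2.3, 3.1, 5.8]
gripper_width: 0.0239
finger_force: 30.0
```

>>> move_arm --pt "0 0 0" --pt "0 0 0" --pt "0 0 0" --pt "0 0 0" --pt "0 0 0" --roll '[0,0,0,0,0]' --fingers 1

```text
time: 33.0
tcp_pos: [0.4312, -0.3193, 0.1421]
orientation: [[0.939, 0.345, -0.0], [0.345, -0.939, 0.0], [-0.0, -0.0, -1.0]]
wrist_force: [0.3, 0.5, -0.3]
gripper_width: 0.0601
finger_force: 0.0
```

>>> move_arm --pt "0 0 0" --pt "0 0 0" --pt "0 0 0.2" --pt "0 0 0.6" --pt "0 0 1" --roll '[0,0,0,0,0]'

```text
time: 33.5
tcp_pos: [0.431, -0.3188, 0.1785]
orientation: [[0.938, 0.345, -0.002], [0.345, -0.938, 0.001], [-0.001, -0.001, -1.0]]
wrist_force: [0.2, 0.0, -0.6]
gripper_width: 0.0877
finger_force: 0.0
```

>>> move_arm --pt "0 0 1" --pt "0 0 1" --pt "0 0 1" --pt "0 0 1" --pt "0 0 1" --roll '[0,0,0,0,0]'

```text
time: 34.0
tcp_pos: [0.4315, -0.3191, 0.2803]
orientation: [[0.938, 0.345, 0.001], [0.345, -0.938, -0.001], [0.001, 0.001, -1.0]]
wrist_force: [-1.1, -0.4, -0.2]
gripper_width: 0.088
finger_force: 0.0
```

>>> move_arm --pt "0 1 0.5" --pt "0 1 0" --pt "0 1 0" --pt "0 1 0" --pt "0 1 0" --roll '[0,0,0,0,0]'

```text
time: 34.5
tcp_pos: [0.4314, -0.2184, 0.2895]
orientation: [[0.939, 0.345, 0.001], [0.345, -0.939, -0.001], [0.001, 0.001, -1.0]]
wrist_force: [1.1, 0.0, -0.3]
gripper_width: 0.0878
finger_force: 0.0
```

```bash
python3 - <<'E'
from h import *
t=snap("top","tf");s=snap("side","sf")
pred=np.array([.4315,-.319,.16])
for n,im in(("top",t),("side",s)):
    c=proj(n,pred).astype(int);m=(im.max(2)<60).astype(np.uint8);k=np.zeros_like(m);k[c[1]-25:c[1]+25,c[0]-25:c[0]+25]=1
    print(n,c)
    for q in cv2.findContours(m*k,cv2.RETR_EXTERNAL,cv2.CHAIN_APPROX_NONE)[0]:
        if cv2.contourArea(q)>10:print(cv2.contourArea(q),cv2.boundingRect(q),cv2.minAreaRect(q))
h=cv2.cvtColor(t,cv2.COLOR_RGB2HSV)
m=((h[...,0]<20)&(h[...,1]>110)&(h[...,2]>70)).astype(np.uint8);k=np.zeros_like(m);cv2.circle(k,(347,298),45,1,-1)
for q in cv2.findContours(m*k,cv2.RETR_EXTERNAL,cv2.CHAIN_APPROX_NONE)[0]:
    if cv2.contourArea(q)>20:print("egg",on_z("top",*cv2.minAreaRect(q)[0],.086))
E
```

```text
top [499 333]
2167.5 (474, 308, 50, 50) ((498.5, 332.5), (49.0, 49.0), 90.0)
side [406 171]
79.5 (404, 161, 7, 23) ((406.94512939453125, 171.99391174316406), (4.748555660247803, 22.307172775268555), 6.340191841125488)
egg [0.56039127 0.01029561 0.086     ]
```

>>> move_arm --pt "0 1 0" --pt "0 1 0" --pt "0 1 0" --pt "0 1 0" --pt "0 0 0" --roll '[0,0,0,0,0]'

```text
time: 35.1
tcp_pos: [0.4319, -0.1378, 0.2891]
orientation: [[0.938, 0.348, 0.001], [0.348, -0.938, 0.0], [0.001, 0.0, -1.0]]
wrist_force: [0.2, -0.9, 0.8]
gripper_width: 0.0877
finger_force: 0.0
```

```bash
python3 - <<'E'
from h import *
t=snap("top","tg");s=snap("side","sg")
b=np.array([.4315,-.319,0])
print("expected blk ends",proj("side",b+[0,0,.191]),proj("side",b+[0,0,.129]))
for n,im in(("side",s),("top",t)):
    c=proj(n,b+[0,0,.16]).astype(int);m=(im.max(2)<60).astype(np.uint8);k=np.zeros_like(m);k[c[1]-25:c[1]+25,c[0]-25:c[0]+25]=1
    for q in cv2.findContours(m*k,cv2.RETR_EXTERNAL,cv2.CHAIN_APPROX_NONE)[0]:
        if cv2.contourArea(q)>10:print(n,c,cv2.boundingRect(q),cv2.minAreaRect(q))
m=(s.max(2)<60)
for v in range(158,188,3):
    xs=np.where(m[v,395:420])[0]+395;print(v,xs.mean() if len(xs) else None,end="; ")
E
```

```text
expected blk ends [407.66611229 161.15108617] [405.57047396 182.19977181]
side [406 171] (404, 161, 7, 23) ((406.95123291015625, 171.93902587890625), (4.748555660247803, 22.196741104125977), 6.340191841125488)
side [406 171] (402, 146, 9, 9) ((406.0, 150.0), (8.0, 8.0), 90.0)
top [499 333] (474, 308, 50, 50) ((498.5, 332.4999694824219), (48.99999237060547, 48.99999237060547), -0.0)
158 None; 161 407.5; 164 408.0; 167 407.5; 170 407.0; 173 407.0; 176 406.5; 179 406.0; 182 406.5; 185 None;
```

```bash
python3 -c "
from plant import r
print(r.hand_in())"
```

```text
the job is handed in; nothing more can be done
None
```

I handed the job in, but it returned no verdict. By my last measurements, the egg lies in the pan about 60 mm from its centre, and the ladle stands upright and released about 8 mm from the tile's centre; I didn't re-measure the jar, bottle and mug.

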